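# Seat a temperature probe in its holder

### The job

Take the orange dust cover off the probe holder and set it down, upright, in the middle of the blue mat. Then take the blue-headed probe out of the white rack and put it down through the holder's eyelet until its collar rests flat on the holder plate and it hangs upright in the pot. Leave the red-headed probe in the rack and the other things on the bench alone.

Things in the scene. Friction and masses are not known exactly. Their poses are not given: they have to be found in the camera images.
- holder: Probe holder, fixed: cream base 200 x 130 x 16 mm, steel post, black clamp (x +70 to +106 mm, top at 155) that carries a level aluminium plate 170 (x) x 56 (y) x 10 mm, top 150 mm above the bench. A steel pot (92 mm across, rim 72 mm, inner floor about 20 mm above the bench) stands under the plate's eyelet. Origin: on the bench under the nominal eyelet place; z up, x towards the post.
- eyelet_nominal (a point): Nominal eyelet place, at the plate's top, 150 mm above holder's origin. The real eyelet (round, upright, 16 mm, 1 mm chamfer) lies on holder's x axis up to 15 mm to either side of here: the plate was clamped by hand and the shift is NOT in any reported pose. Find it by touch, or by sight with the cover off: more than about 3 mm off, the probe tip lands on solid plate. The plate is rigid.
- cover: Loose dust cover, about 90 g: orange channel over the holder plate (its place does not tell the eyelet's), 90 (x) x 70 (y) mm, side lips along x. Origin: centre of the underside, level with the lips' lower edges; z up; slab from z = 12 to 16 mm. Black grip block 36 (x) x 16 (y) mm from z = 16 to 46: pinch across y from above. On the plate its origin is 138 mm above the bench.
- mat: Blue mat, fixed flat on the bench, 150 x 150 x 3 mm. Origin: centre of its underside.
- rack: White probe rack, fixed, 64 (x) x 170 (y) mm, top 105 mm above the bench, with two holes of 20 mm at y = +45 and y = -45 mm; the two probes hang in it by their collars, in either order. Origin: on the bench, under the middle between the holes; z up.
- probe: Blue-headed probe, loose, about 110 g, 148 mm long, upright in one rack hole. Origin: centre of its lower tip; z up along it. Steel rod 14 mm in diameter, z = 0 to 100, flat tip 11 mm across with a bevel; collar 30 mm across, z = 100 to 106; blue head 24 x 24 mm (sides along x, y), z = 106 to 148. Origin 5 mm above the bench in the rack, 50 mm when its collar is on the holder plate.
- spare: The red-headed probe, the same in form, hanging in the other hole of the rack. To be left there.
- wellplate: White well plate, loose, 127 x 85 x 16 mm, origin at the centre of its underside. A bystander at the far side of the bench.
- jar: Amber jar with a white cap, loose, 54 mm across, 75 mm tall, origin at the centre of its underside. A bystander at the far side of the bench.
There are look-alikes about, which are no part of the job. What is shaped like the probe but turquoise or yellow is not meant.

How it is judged:
On the way, in this order (a step that is already met when the one before it is completed fails the run):
1. the dust cover lies on the blue mat, let go of (horizontal distance between cover and mat below 0.05 m and height (world z) of cover below 0.012 m and angle between cover's own z axis and vertical below 0.15 rad and contact force between the fingers and cover below 0.2 N), for 0.2 s.
2. the probe's tip has gone at least 30 mm down through the eyelet (height (world z) of probe below 0.11 m and x of probe in the frame of holder between -0.025 and 0.025 m and y of probe in the frame of holder between -0.015 and 0.015 m), for 0.1 s.
At the end, for the whole second after the job is handed in: Blue probe hanging at rest in the eyelet, tip 45-54 mm above the bench, within 20 mm (x) and 10 mm (y) of the holder origin, upright within 0.08 rad; cover flat on the mat, lips down, within 50 mm of its centre; red probe still upright in its rack hole (height (world z) of probe between 0.045 and 0.054 m and angle between probe's own z axis and vertical below 0.08 rad and x of probe in the frame of holder between -0.02 and 0.02 m and y of probe in the frame of holder between -0.01 and 0.01 m and linear speed of probe below 0.02 m/s and horizontal distance between cover and mat below 0.05 m and height (world z) of cover below 0.012 m and angle between cover's own z axis and vertical below 0.15 rad and horizontal distance between spare and rack below 0.06 m and height (world z) of spare below 0.015 m and angle between spare's own z axis and vertical below 0.2 rad); the robot touches nothing.
It fails at once if the red-headed probe is moved by more than 20 mm (distance of spare from where it was at the start of the episode above 0.02 m).
It fails at once if the well plate is moved by more than 25 mm (distance of wellplate from where it was at the start of the episode above 0.025 m).
It fails at once if the jar is moved by more than 25 mm (distance of jar from where it was at the start of the episode above 0.025 m).
It also fails if it takes over 72 s, if anything falls off the work surface, if the arm or the gripper's body presses on something with over 40 N, if the wrist force passes 120 N, or if a joint passes its speed limit or range.

### The arm

A 7-joint arm with a two-finger parallel gripper is mounted at the origin on the work surface. World frame = base frame: x ahead of the robot, y to its left, z up, the work surface at z = 0. Lengths are in m, angles in rad, forces in N, time in s.
With the tool pointing down it reaches from about 0.425 to 0.875 m from the base axis. Payload 4.7 kg.
Tool frame: the origin (TCP) lies on the centre line of the jaws, within the pads' length; the fingertips stand 14 mm ahead of it and the grasp point (between the pads) lies 5 mm behind it; z points along the fingers, y is the line along which they close (so a half turn about z gives the same grasp; the last joint's range is limited). The gripper opens to 87 mm and grips with 3 to 60 N. Pads are 19 mm wide; open, the fingers measure 117 mm over their backs; the gripper's body (75 mm by 190 mm) begins 51 mm behind the grasp point.
Start: joints at [1.135, 0.321, -0.07, 1.45, 0.023, 1.371, -0.057], TCP at [0.283, -0.585, 0.237] pointing down, gripper open.
Joint ranges: [-2.86, 2.86], [-0.3, 2.09], [-1.38, 1.24], [0.06, 2.45], [-1.56, 4.7], [0.09, 2.05], [-2.69, 2.69]. Speed limits (rad/s): [2.57, 2.57, 3.14, 3.14, 3.14, 3.14, 3.14].

### API

Orientations are given as a rotation vector (axis times angle).
In Python, from bench import ctrl gives the robot as it stands.
- The arm moves only by the tool send_rows, never from a script. Its argument "steps" is a list of rows, each an object of numbers: "tx", "ty", "tz": the shift along the tool's x, y, z in units of 60 mm (1.0 is 60 mm); "turn": the turn about the tool's z in units of 8 degrees (1.0 is 8 degrees); "grip": the opening, from 0 (shut) to 1 (fully open). A call has 1 to 12 rows; each row shifts and turns the commanded pose from where the row before left it, along the tool's axes as they then stand; what a row does not reach is not made up. A row lasts 1/8 s, in which the tool goes at most 62.5 mm and 10.7 degrees, less where a joint would pass 70% of its speed; a pose out of reach is approached as far as the arm can. A call is refused whole if a number of a shift passes 1 or a number of a turn 1, either way. A call with a gripper value outside its range is refused whole. The fingers move at their own pace and stop on an object; "newtons" is the grip in N (left out, the last holds). Time passes only in rows, so rows that do not move let the fingers close. It gives the time, the measured TCP pose, the force, the opening and the grip force at its end, in the units of the state.
- ctrl.get_state(): the state, without advancing time (a new reading comes with each control period).
- ctrl.get_image(name): name is "side" or "top"; returns a dict with "pixels" (384x512x3 uint8, red, green, blue), "K" (3x3 intrinsics, pixels), "cam_to_world" (4x4, takes a point from camera to world coordinates). Camera axes: x right, y down, z forward; pixel columns grow to the right and rows downward; lengths in m; the calibration is good to about 2 mm. A picture is of the moment at which its call begins. There is no depth.
- ctrl.close_job(): hands the job in; it is judged then, once.
The state is a dict: "time": time; "joint_positions": joint angles; "qd": joint speeds; "joint_torque": joint torques, N m; "position": TCP position; "tool_rot": TCP orientation; "ft_force": force on the tool from outside, world axes, zero at the start; "torque": the same for the moment, N m; "grip_width": opening from 0.0 (shut) to 1.0 (fully open); "grip_force": force on a finger pad.
Only numpy, scipy, OpenCV 4.12 (cv2) and the standard library are available. Lean on these libraries where they do the work, as an engineer would, in place of code of your own. Each camera call takes 0.05 s, during which the arm holds its last target. There are 200 camera calls.

## Working session

There is one attempt and no reset: what is moved stays moved. The work goes in short steps, Python scripts to look and compute and a tool call to move; the robot and the scene stay as the last step left them, time stands still between calls to the robot, and variables do not carry over. Pictures are saved under pics/ and viewed, at most 10 in all, crops included, and the job is handed in when it is done.

Besides the shell and the picture viewer there is one more tool, called after "Emit:" in YAML: its name, and indented under it one key for each argument. send_rows: Moves the arm, as the interface text tells. Its arguments: {"type":"object","properties":{"steps":{"type":"array"},"newtons":{"type":"number"}},"required":["steps"]}

```bash
ls; mkdir -p pics
cat > h.py <<'E'
import numpy as np, cv2
from bench import ctrl
def snap(n):
    d=ctrl.get_image(n); return np.array(d["pixels"]),np.array(d["K"]),np.array(d["cam_to_world"])
def save(f,im): cv2.imwrite("pics/"+f,cv2.cvtColor(im,cv2.COLOR_RGB2BGR))
def plane(u,v,K,T,z):
    d=T[:3,:3]@np.linalg.inv(K)@np.array([u,v,1.]); o=T[:3,3]
    return o+d*(z-o[2])/d[2]
def proj(p,K,T):
    c=T[:3,:3].T@(np.array(p)-T[:3,3]); q=K@c; return q[:2]/q[2]
E
python3 - <<'E'
from h import *
a,K,T=snap("top"); b,K2,T2=snap("side")
save("a.png",np.vstack([a]) ); save("b.png",b)
np.savez("s0.npz",a=a,b=b,K=K,T=T,K2=K2,T2=T2)
print(T.round(3),T2.round(3),K,K2); print(ctrl.get_state())
E
```

```text
pics
[[-0.009 -0.997  0.079  0.511]
 [-1.     0.008 -0.011 -0.007]
 [ 0.01  -0.079 -0.997  1.289]
 [ 0.     0.     0.     1.   ]] [[ 0.565  0.473 -0.676  1.322]
 [ 0.825 -0.31   0.472 -0.517]
 [ 0.013 -0.825 -0.565  0.75 ]
 [ 0.     0.     0.     1.   ]] [[447.87111499   0.         260.08536479]
 [  0.         447.87111499 187.67973157]
 [  0.           0.           1.        ]] [[461.56364539   0.         255.47042582]
 [  0.         461.56364539 189.01878349]
 [  0.           0.           1.        ]]
{'time': 0.1, 'joint_positions': array([ 1.13509389,  0.32174954, -0.07008138,  1.45153509,  0.02257972,
        1.37078411, -0.05688946]), 'qd': array([-8.32369241e-06, -1.26714309e-03, -1.97976238e-03, -2.93443729e-03,
       -6.94707434e-04, -8.14580023e-04,  6.37808231e-04]), 'joint_torque': array([ 1.20837849e-04, -4.92568481e+01, -4.05607726e-01, -3.13398385e+01,
       -6.40556845e-02,  3.95608367e-02,  8.01021133e-05]), 'position': array([ 0.28237484, -0.58495141,  0.23557938]), 'tool_rot': array([-3.06087618e+00, -7.00290552e-01,  7.02276536e-04]), 'ft_force': array([-0.02882348,  0.03953561,  0.03869115]), 'torque': array([-0.0114856 , -0.00519048, -0.03431475]), 'grip_force': 0.0, 'grip_width': 0.9980001038012508}
```

View pics/a.png

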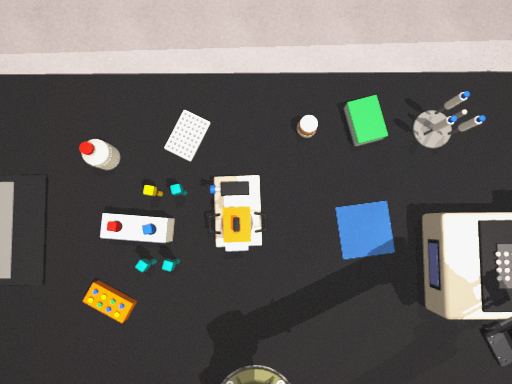

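View pics/b.png

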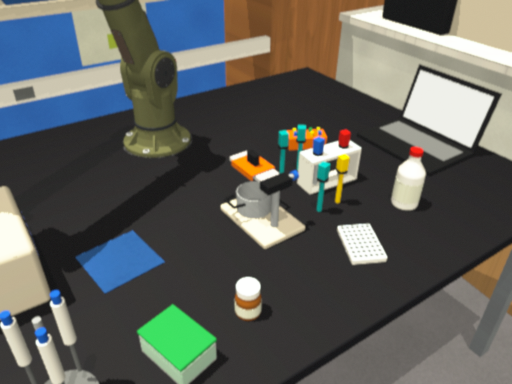

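Top view: the cover is at (237,225), the mat at (365,230) and the rack at (137,228). Candidates for the probe are the blue head at (148,229), the red head at (113,226), turquoise heads at (177,188), (142,265) and (168,265), and a yellow head at (150,190). The blue head in the white rack (side view 318,146) fits the description. The blue knob at (213,189) and the blue-capped tubes on the right are not in the rack. I'll confirm with an enlarged crop and measure.

```bash
cat > m.py <<'E'
from h import *
def mask(im,lo,hi,roi):
    m=cv2.inRange(cv2.cvtColor(im,cv2.COLOR_RGB2HSV),lo,hi); z=np.zeros_like(m); x0,y0,x1,y1=roi
    z[y0:y1,x0:x1]=m[y0:y1,x0:x1]; return z
def blob(m):
    c=max(cv2.findContours(m,cv2.RETR_EXTERNAL,cv2.CHAIN_APPROX_NONE)[0],key=cv2.contourArea); return c[:,0,:].astype(float)
def rect(c,K,T,z):
    w=np.array([plane(u,v,K,T,z)[:2] for u,v in c]).astype(np.float32)*1000
    return cv2.minAreaRect(w)
E
python3 - <<'E'
from m import *
s=np.load("s0.npz");a,b,K,T,K2,T2=[s[k] for k in("a","b","K","T","K2","T2")]
B=((100,120,60),(125,255,255));R=((0,0,150),(180,60,255))
print("mat",rect(blob(mask(a,*B,(325,190,405,270))),K,T,.003))
print("cover",rect(blob(mask(a,(8,150,100),(25,255,255),(215,195,260,250))),K,T,.154))
print("blue",rect(blob(mask(a,*B,(135,215,165,245))),K,T,.153))
print("red",rect(blob(mask(a,(0,150,80),(8,255,255),(100,215,125,240))),K,T,.153))
print("rack",rect(blob(mask(a,*R,(95,205,180,250))),K,T,.105))
print("base",rect(blob(mask(a,(10,15,120),(30,120,255),(205,165,270,260))),K,T,.016))
print("grip",rect(blob(mask(a,(0,0,0),(180,255,60),(228,213,247,236))),K,T,.184))
A=cv2.resize(a[150:280,80:280],None,fx=4,fy=4,interpolation=cv2.INTER_CUBIC)
save("c.png",A)
m=mask(b,*B,(308,135,330,158));print("side blue",cv2.boundingRect(m),proj(plane(148,229,K,T,.153),K2,T2))
for n,u,v,z in(("jar",308,122,.075),("well",187,135,.016)):print(n,plane(u,v,K,T,z))
E
```

```text
mat ((489.4959411621094, -319.5265808105469), (151.85894775390625, 152.0586395263672), 7.208907604217529)
cover ((508.8883056640625, 42.30075454711914), (70.71315002441406, 85.66229248046875), 89.60438537597656)
blue ((498.4950256347656, 262.47467041015625), (23.68028450012207, 30.474170684814453), 10.126859664916992)
red ((506.41912841796875, 350.9175720214844), (32.721954345703125, 20.088674545288086), 89.50408172607422)
rack ((501.18994140625, 304.9787902832031), (190.4676513671875, 66.11470031738281), 85.10482025146484)
base ((529.049072265625, 93.09908294677734), (148.9710235595703, 44.80314636230469), 6.34920597076416)
grip ((523.5630493164062, 45.83808135986328), (0.0, 0.0), 0.0)
side blue (314, 138, 10, 17) [317.8177869 138.1495716]
jar [ 0.7869675  -0.15373853  0.075     ]
well [0.76471375 0.18794558 0.016     ]
```

View pics/c.png

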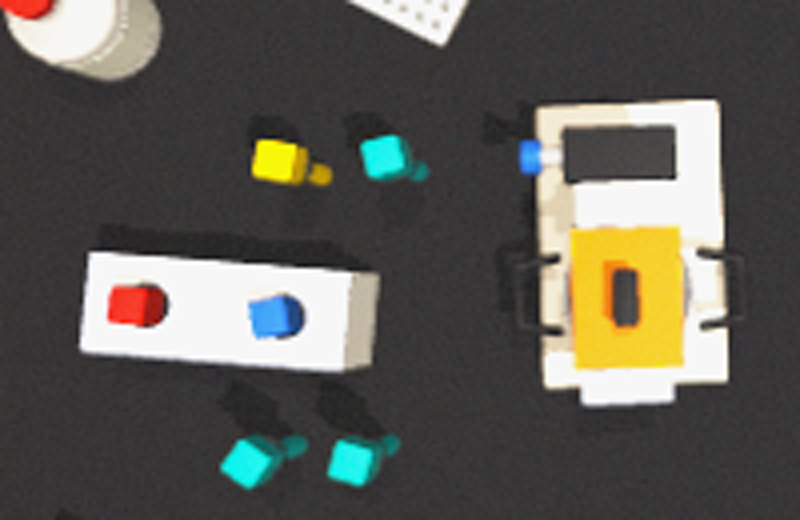

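The crop confirms it: the only blue head in the white rack is at crop (273,315), which is full (148,229). The red one is to its left. Next I measure the orientations and the grip block.

Run:
```python
from m import *
s=np.load("s0.npz");a,b,K,T,K2,T2=[s[k] for k in("a","b","K","T","K2","T2")]
hsv=cv2.cvtColor(a,cv2.COLOR_RGB2HSV)
print(hsv[222:234:2,140:158:2,2]); print(a[210:238:3,228:246:2].max(2))
c=lambda x,y,z:plane(80+(x+.5)/4-.5,150+(y+.5)/4-.5,K,T,z)[:2]*1000
def corners(n,z,ps):
    w=np.array([c(*p,z) for p in ps]); e=np.roll(w,-1,0)-w
    print(n,w.mean(0).round(1),np.linalg.norm(e,axis=1).round(1),(np.degrees(np.arctan2(e[:,1],e[:,0]))%90).round(1))
corners("racktop",.105,[(90,252),(352,272),(345,372),(82,352)])
corners("base",.016,[(536,107),(718,100),(727,382),(546,387)])
corners("cover",.154,[(572,230),(680,227),(684,366),(577,366)])
print("grip",rect(blob(mask(a,(0,0,0),(180,255,110),(230,214,246,234))),K,T,.184))
m=mask(a,(100,120,60),(125,255,255),(135,215,165,245));
for t in(150,180,200): print("bluetop",rect(blob(m&((hsv[...,2]>t)*255).astype(np.uint8)),K,T,.153))
```

```text
[[247 246 246 246 246 246 247 247 247]
 [247 246 244 210 226 217 140 230 247]
 [247 241 246 247 247 243 138 114 243]
 [247 246 247 247 247 246 131 121 196]
 [247 247 247 247 247 247 143 128 193]
 [247 247 247 247 247 247 183 125 246]]
[[247 247 247 247 247 247 247 247 247]
 [247 247 247 247 247 247 247 247 247]
 [247 247 243 243 244 247 247 247 247]
 [247 247 228  62  71  68 246 247 247]
 [247 247 227  67  72  73 246 247 247]
 [247 247 225  68  77  77 241 247 247]
 [247 247 226  68  77  77 241 247 247]
 [247 247 247 157 180 176 247 247 247]
 [247 247 247 247 247 247 247 247 247]
 [247 247 247 247 247 247 247 247 247]]
racktop [501.6 312.4] [172.8  65.5 172.6  65.5] [85.2 86.4 85.2 86.5]
base [547.   43.7] [130.  200.2 127.7 198.6] [1.8 1.3 1.  2. ]
cover [509.   40.6] [68.4 87.5 67.3 85.6] [ 1.1  1.3 89.5  2. ]
grip ((508.8226013183594, 42.215293884277344), (12.293330192565918, 29.44580841064453), 89.72535705566406)
bluetop ((498.03753662109375, 266.5658874511719), (22.703420639038086, 22.58172607421875), 11.878035545349121)
bluetop ((498.45703125, 266.644287109375), (22.2888126373291, 22.251508712768555), 10.126859664916992)
bluetop ((498.42047119140625, 266.8489685058594), (22.2888126373291, 21.835622787475586), 10.126859664916992)
```

Emit:
send_rows:
  steps:
    - {"tz": -1,"turn": 0}
    - {"tz": -1,"turn": 1}
    - {"tz": -1,"turn": 1}
    - {"tz": -1,"turn": 1}

```text
validation failed for argument at $.st...
```

```bash
cat > go.py <<'E'
import sys
from h import *
from scipy.spatial.transform import Rotation as Ro
def go(p):
    s=ctrl.get_state(); R=Ro.from_rotvec(s["tool_rot"]).as_matrix()
    print("t",round(s["time"],2),"pos",s["position"].round(4),"yaw",np.degrees(np.arctan2(R[1,0],R[0,0])).round(2),"tilt",np.degrees(np.arccos(-R[2,2])).round(2),"F",s["ft_force"].round(1),"grip",round(s["grip_width"],3),round(s["grip_force"],1))
    d=R.T@(np.array(p)-s["position"])/.06; print("units",d.round(3),"n",np.abs(d).max().round(1))
if __name__=="__main__": go([float(x) for x in sys.argv[1:4]])
E
python3 go.py .5088 .0422 .25
```

```text
t 0.1 pos [ 0.2824 -0.585   0.2356] yaw 25.77 tilt 0.1 F [-0.  0.  0.] grip 0.998 0.0
units [ 7.943 -7.772 -0.228] n 7.9
```

Emit:
send_rows:
  steps:
    - {"tx": 0,"ty": 0,"tz": -1,"turn": 0,"grip": 1}
    - {"tx": 0,"ty": 0,"tz": -1,"turn": 1,"grip": 1}
    - {"tx": 0,"ty": 0,"tz": -1,"turn": 1,"grip": 1}
    - {"tx": 0,"ty": 0,"tz": -1,"turn": 1,"grip": 1}
  newtons: 20

```text
time: 0.6
position: [0.2824, -0.585, 0.4783]
tool_rot: [-3.141, -0.041, 0.0]
ft_force: [0.4, -0.6, -0.6]
grip_width: 0.996
grip_force: 0.0
```

```bash
python3 go.py .5088 .0422 .25
```

```text
t 0.6 pos [ 0.2824 -0.585   0.4783] yaw 1.5 tilt 0.01 F [ 0.4 -0.6 -0.6] grip 0.996 0.0
units [  4.048 -10.351   3.804] n 10.4
```

Emit:
send_rows:
  steps:
    - {"tx": 0.368,"ty": -0.941,"tz": 0,"turn": 0,"grip": 1}
    - {"tx": 0.368,"ty": -0.941,"tz": 0,"turn": 0,"grip": 1}
    - {"tx": 0.368,"ty": -0.941,"tz": 0,"turn": 0,"grip": 1}
    - {"tx": 0.368,"ty": -0.941,"tz": 0,"turn": 0,"grip": 1}
    - {"tx": 0.368,"ty": -0.941,"tz": 0,"turn": 0,"grip": 1}
    - {"tx": 0.368,"ty": -0.941,"tz": 0,"turn": 0,"grip": 1}
    - {"tx": 0.368,"ty": -0.941,"tz": 0,"turn": 0,"grip": 1}
    - {"tx": 0.368,"ty": -0.941,"tz": 0,"turn": 0,"grip": 1}
    - {"tx": 0.368,"ty": -0.941,"tz": 0,"turn": 0,"grip": 1}
    - {"tx": 0.368,"ty": -0.941,"tz": 0,"turn": 0,"grip": 1}
    - {"tx": 0.368,"ty": -0.941,"tz": 0,"turn": 0,"grip": 1}

```text
time: 1.98
position: [0.5063, 0.0446, 0.4764]
tool_rot: [3.141, 0.048, 0.0]
ft_force: [1.0, -0.5, 0.3]
grip_width: 1.0
grip_force: 0.0
```

```bash
python3 go.py .5088 .0422 .172
```

```text
t 1.98 pos [0.5063 0.0446 0.4764] yaw 1.74 tilt 0.03 F [ 1.  -0.5  0.3] grip 1.0 0.0
units [0.04  0.039 5.073] n 5.1
```

Emit:
send_rows:
  steps:
    - {"tx": 0.02,"ty": 0.02,"tz": 1,"turn": 0,"grip": 1}
    - {"tx": 0.02,"ty": 0,"tz": 1,"turn": 0,"grip": 1}
    - {"tx": 0,"ty": 0,"tz": 1,"turn": 0,"grip": 1}
    - {"tx": 0,"ty": 0,"tz": 0.9,"turn": 0,"grip": 1}
    - {"tx": 0,"ty": 0,"tz": 0,"turn": 0,"grip": 1}

```text
time: 2.6
position: [0.5053, 0.0413, 0.2385]
tool_rot: [-3.141, -0.049, 0.015]
ft_force: [-0.8, -0.5, 1.8]
grip_width: 0.999
grip_force: 0.0
```

```bash
python3 go.py .5088 .0422 .172
```

```text
t 2.6 pos [0.5053 0.0413 0.2385] yaw 1.77 tilt 0.53 F [-0.8 -0.5  1.8] grip 0.999 0.0
units [ 0.068 -0.014  1.108] n 1.1
```

Emit:
send_rows:
  steps:
    - {"tx": 0.06,"ty": 0,"tz": 0.5,"turn": 0,"grip": 1}
    - {"tx": 0,"ty": 0,"tz": 0.3,"turn": 0,"grip": 1}
    - {"tx": 0,"ty": 0,"tz": 0.24,"turn": 0,"grip": 1}
    - {"tx": 0,"ty": 0,"tz": 0,"turn": 0,"grip": 1}
    - {"tx": 0,"ty": 0,"tz": 0,"turn": 0,"grip": 1}

```text
time: 3.22
position: [0.5128, 0.042, 0.1811]
tool_rot: [3.141, 0.049, 0.002]
ft_force: [-0.5, -0.2, -0.0]
grip_width: 1.003
grip_force: 0.0
```

```bash
python3 go.py .5088 .0422 .172
```

```text
t 3.23 pos [0.5128 0.042  0.1811] yaw 1.78 tilt 0.08 F [-0.5 -0.2 -0. ] grip 1.003 0.0
units [-0.066 -0.006  0.151] n 0.2
```

Emit:
send_rows:
  steps:
    - {"tx": -0.06,"ty": 0,"tz": 0.13,"turn": 0,"grip": 1}
    - {"tx": 0,"ty": 0,"tz": 0,"turn": 0,"grip": 1}
    - {"tx": 0,"ty": 0,"tz": 0,"turn": 0,"grip": 0}
    - {"tx": 0,"ty": 0,"tz": 0,"turn": 0,"grip": 0}
    - {"tx": 0,"ty": 0,"tz": 0,"turn": 0,"grip": 0}
    - {"tx": 0,"ty": 0,"tz": 0,"turn": 0,"grip": 0}
    - {"tx": 0,"ty": 0,"tz": 0,"turn": 0,"grip": 0}
    - {"tx": 0,"ty": 0,"tz": 0,"turn": 0,"grip": 0}
  newtons: 20

```text
time: 4.22
position: [0.5086, 0.0418, 0.1723]
tool_rot: [3.141, 0.049, -0.0]
ft_force: [0.3, 0.4, -0.3]
grip_width: 0.401
grip_force: 0.0
```

```bash
python3 go.py .5088 .0422 .172
```

```text
t 4.22 pos [0.5086 0.0418 0.1723] yaw 1.77 tilt 0.0 F [ 0.3  0.4 -0.3] grip 0.401 0.0
units [ 0.004 -0.007  0.005] n 0.0
```

Emit:
send_rows:
  steps:
    - {"tx": 0,"ty": 0,"tz": 0,"turn": 0,"grip": 0}
    - {"tx": 0,"ty": 0,"tz": 0,"turn": 0,"grip": 0}
    - {"tx": 0,"ty": 0,"tz": 0,"turn": 0,"grip": 0}
    - {"tx": 0,"ty": 0,"tz": 0,"turn": 0,"grip": 0}

```text
time: 4.72
position: [0.5086, 0.0418, 0.1723]
tool_rot: [3.141, 0.049, 0.0]
ft_force: [-0.1, 0.8, -0.9]
grip_width: 0.179
grip_force: 20.0
```

Emit:
send_rows:
  steps:
    - {"tx": 0,"ty": 0,"tz": -0.15,"turn": 0,"grip": 0}
    - {"tx": 0,"ty": 0,"tz": -0.4,"turn": 0,"grip": 0}
    - {"tx": 0,"ty": 0,"tz": -0.7,"turn": 0,"grip": 0}
    - {"tx": 0,"ty": 0,"tz": -0.7,"turn": 0,"grip": 0}
    - {"tx": 0,"ty": 0,"tz": 0,"turn": 0,"grip": 0}

```text
time: 5.35
position: [0.5106, 0.0422, 0.2934]
tool_rot: [3.141, 0.049, 0.011]
ft_force: [0.3, 0.4, -0.3]
grip_width: 0.182
grip_force: 20.0
```

```bash
python3 go.py .4895 -.3195 .0373
python3 - <<'E'
from h import *
s=np.load("s0.npz");K,T,K2,T2=[s[k] for k in("K","T","K2","T2")]
for u,v in((425,213),(423,318),(470,318)):
  for z in(0,.1,.2,.3):
    p=plane(u,v,K,T,z);print((u,v),p.round(3),proj(p,K2,T2).round())
b,_,_=snap("side")
save("d.png",np.hstack([cv2.resize(b[170:360,0:130],None,fx=3,fy=3),cv2.resize(b[120:310,190:320],None,fx=3,fy=3)]))
print(ctrl.get_state()["joint_positions"])
E
```

```text
t 5.35 pos [0.5106 0.0422 0.2934] yaw 1.78 tilt 0.42 F [ 0.3  0.4 -0.3] grip 0.182 20.0
units [-0.569  6.011  4.269] n 6.0
(425, 213) [ 0.535 -0.496  0.   ] [ 46. 304.]
(425, 213) [ 0.533 -0.458  0.1  ] [ 54. 261.]
(425, 213) [ 0.532 -0.42   0.2  ] [ 61. 215.]
(425, 213) [ 0.53  -0.382  0.3  ] [ 70. 165.]
(423, 318) [ 0.238 -0.479  0.   ] [ 23. 226.]
(423, 318) [ 0.26  -0.443  0.1  ] [ 30. 194.]
(423, 318) [ 0.281 -0.406  0.2  ] [ 37. 158.]
(423, 318) [ 0.302 -0.369  0.3  ] [ 46. 118.]
(470, 318) [ 0.237 -0.613  0.   ] [-36. 245.]
(470, 318) [ 0.258 -0.566  0.1  ] [-27. 210.]
(470, 318) [ 0.279 -0.519  0.2  ] [-17. 172.]
(470, 318) [ 0.301 -0.472  0.3  ] [ -6. 129.]
[ 0.47639355  0.02614255 -0.61741159  1.68884266  0.01623769  1.42827609
 -1.68298372]
```

View pics/d.png

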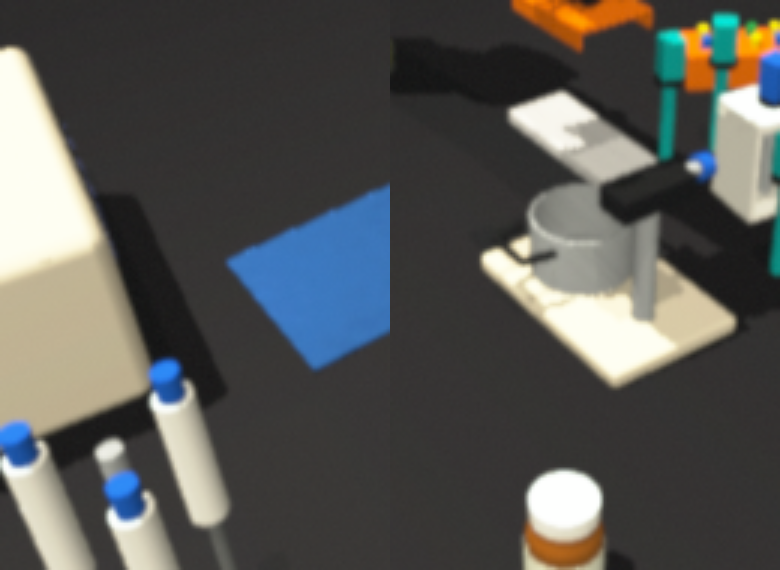

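The cover is in the gripper and the plate is bare. The beige box's near bottom corner is at side (49,300), so y ≈ -0.49, well clear of the mat. I carry the cover to the mat.

Emit:
send_rows:
  steps:
    - {"tx": -0.08,"ty": 0.5,"tz": 0,"turn": 0,"grip": 0}
    - {"tx": -0.08,"ty": 1,"tz": 0,"turn": 0,"grip": 0}
    - {"tx": -0.08,"ty": 1,"tz": 0,"turn": 0,"grip": 0}
    - {"tx": -0.08,"ty": 1,"tz": 0,"turn": 0,"grip": 0}
    - {"tx": -0.08,"ty": 1,"tz": 0,"turn": 0,"grip": 0}
    - {"tx": -0.08,"ty": 1,"tz": 0,"turn": 0,"grip": 0}
    - {"tx": -0.05,"ty": 0.5,"tz": 0.3,"turn": 0,"grip": 0}
    - {"tx": 0,"ty": 0,"tz": 0.9,"turn": 0,"grip": 0}
    - {"tx": 0,"ty": 0,"tz": 0.9,"turn": 0,"grip": 0}
    - {"tx": 0,"ty": 0,"tz": 0.9,"turn": 0,"grip": 0}
    - {"tx": 0,"ty": 0,"tz": 0.3,"turn": 0,"grip": 0}
    - {"tx": 0,"ty": 0,"tz": 0,"turn": 0,"grip": 0}

```text
time: 6.9
position: [0.4872, -0.3185, 0.0902]
tool_rot: [-3.139, -0.049, 0.004]
ft_force: [1.1, -0.1, -0.5]
grip_width: 0.185
grip_force: 20.0
```

```bash
python3 go.py .4895 -.3195 .0373
python3 - <<'E'
from h import *
a,K,T=snap("top"); np.savez("s1.npz",a=a,K=K,T=T)
save("e.png",cv2.resize(a[160:270,195:290],None,fx=5,fy=5,interpolation=cv2.INTER_CUBIC))
E
```

```text
t 6.9 pos [ 0.4872 -0.3185  0.0902] yaw 1.78 tilt 0.17 F [ 1.1 -0.1 -0.5] grip 0.185 20.0
units [0.041 0.019 0.882] n 0.9
```

View pics/e.png

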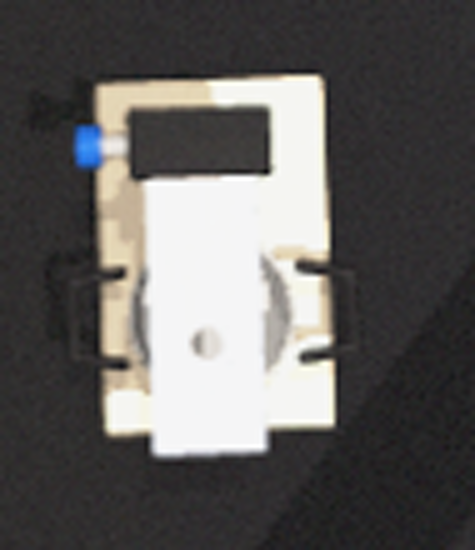

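The eyelet shows at crop (207,343), full about (236.4,228.5). Now I lower the cover.

Emit:
send_rows:
  steps:
    - {"tx": 0.04,"ty": 0,"tz": 0.4,"turn": 0,"grip": 0}
    - {"tx": 0,"ty": 0,"tz": 0.3,"turn": 0,"grip": 0}
    - {"tx": 0,"ty": 0,"tz": 0.1,"turn": 0,"grip": 0}
    - {"tx": 0,"ty": 0,"tz": 0,"turn": 0,"grip": 0}
    - {"tx": 0,"ty": 0,"tz": 0,"turn": 0,"grip": 0}

```text
time: 7.58
position: [0.4909, -0.3194, 0.0443]
tool_rot: [3.14, 0.048, 0.002]
ft_force: [0.5, -0.6, -1.1]
grip_width: 0.181
grip_force: 20.0
```

```bash
python3 go.py .4895 -.3195 .0373
python3 - <<'E'
from m import *
s=np.load("s1.npz");a,K,T=[s[k] for k in("a","K","T")]
g=a.max(2)[220:238,228:246].astype(int); print(g)
m=np.zeros(a.shape[:2]);m[223:235,230:243]=np.clip(246-a[223:235,230:243].min(2).astype(float)-6,0,None)
v,u=np.nonzero(m); w=m[v,u]; uc,vc=(u*w).sum()/w.sum(),(v*w).sum()/w.sum()
print("wcentroid",uc,vc,plane(uc,vc,K,T,.15), plane(uc,vc,K,T,.145))
bm=(m>25); v,u=np.nonzero(bm);print(u.min(),u.max(),v.min(),v.max(),u.mean(),v.mean(),plane(u.mean(),v.mean(),K,T,.15))
E
```

```text
t 7.58 pos [ 0.4909 -0.3194  0.0443] yaw 1.77 tilt 0.09 F [ 0.5 -0.6 -1.1] grip 0.181 20.0
units [-0.023  0.002  0.116] n 0.1
[[246 246 246 246 245 245 246 246 246 246 246 246 246 246 246 246 246 246]
 [246 246 246 246 245 245 246 246 246 246 246 246 246 246 246 246 246 246]
 [246 246 246 246 245 245 246 246 246 246 246 246 246 246 246 246 246 246]
 [246 246 246 246 245 245 245 246 246 246 246 246 246 246 246 246 246 246]
 [246 246 246 246 245 245 246 246 246 246 246 246 246 246 246 246 246 246]
 [246 246 246 246 246 245 241 232 235 237 244 245 245 246 246 246 246 246]
 [246 246 246 246 245 239 207 203 227 226 236 243 246 246 246 246 246 246]
 [246 246 246 246 243 217 154 192 226 225 228 239 246 246 246 246 246 246]
 [246 246 246 246 240 192 149 191 226 225 225 235 245 246 246 246 246 246]
 [246 246 246 246 242 207 147 194 225 226 225 235 244 246 246 246 246 246]
 [246 246 246 246 244 230 175 194 226 225 228 238 246 246 246 246 246 246]
 [246 246 246 246 246 243 235 224 227 229 240 245 246 246 246 246 246 246]
 [246 246 246 246 246 246 245 245 245 245 246 246 245 244 246 246 246 246]
 [246 246 246 246 246 246 246 246 246 246 246 246 246 246 246 246 246 246]
 [246 246 246 246 246 246 246 246 246 246 246 246 246 246 246 246 246 246]
 [246 246 246 246 246 246 246 246 246 246 246 246 246 246 246 246 246 246]
 [246 246 246 246 246 246 246 246 246 246 246 246 246 246 246 246 246 246]
 [246 246 246 246 246 246 246 246 246 246 246 246 246 246 246 246 246 246]]
wcentroid 235.06616541353384 228.23684210526315 [0.49807384 0.04487975 0.15      ] [0.49801897 0.0451087  0.145     ]
233 238 226 230 234.42857142857142 228.07142857142858 [0.49850524 0.04649171 0.15      ]
```

Emit:
send_rows:
  steps:
    - {"tx": 0,"ty": 0,"tz": 0.08,"turn": 0,"grip": 0}
    - {"tx": 0,"ty": 0,"tz": 0.03,"turn": 0,"grip": 0}
    - {"tx": 0,"ty": 0,"tz": 0,"turn": 0,"grip": 0}
    - {"tx": 0,"ty": 0,"tz": 0,"turn": 0,"grip": 0}

```text
time: 8.07
position: [0.4904, -0.3191, 0.0373]
tool_rot: [3.141, 0.048, 0.0]
ft_force: [-2.9, 1.4, 5.8]
grip_width: 0.185
grip_force: 20.0
```

Contact (about 6 N), so I release and rise.

Emit:
send_rows:
  steps:
    - {"tx": 0,"ty": 0,"tz": 0,"turn": 0,"grip": 0.5}
    - {"tx": 0,"ty": 0,"tz": 0,"turn": 0,"grip": 0.5}
    - {"tx": 0,"ty": 0,"tz": 0,"turn": 0,"grip": 0.5}
    - {"tx": 0,"ty": 0,"tz": 0,"turn": 0,"grip": 0.5}
    - {"tx": 0,"ty": 0,"tz": -0.3,"turn": 0,"grip": 0.5}
    - {"tx": 0,"ty": 0,"tz": -0.9,"turn": 0,"grip": 0.5}
    - {"tx": 0,"ty": 0,"tz": -1,"turn": 0,"grip": 0.5}
    - {"tx": 0,"ty": 0,"tz": -1,"turn": 0,"grip": 0.5}
    - {"tx": 0,"ty": 0,"tz": -1,"turn": -0.5,"grip": 0.5}
    - {"tx": 0,"ty": 0,"tz": -0.2,"turn": -0.7,"grip": 0.5}
    - {"tx": 0,"ty": 0,"tz": 0,"turn": 0,"grip": 0.5}

```text
time: 9.45
position: [0.4909, -0.3191, 0.3035]
tool_rot: [3.123, 0.31, 0.005]
ft_force: [0.1, 0.0, -0.2]
grip_width: 0.498
grip_force: 0.0
```

```bash
python3 go.py .4982 .2670 .30
python3 - <<'E'
from m import *
a,K,T=snap("top"); np.savez("s2.npz",a=a)
c=blob(mask(a,(8,150,100),(25,255,255),(325,190,405,270)));print("cover",rect(c,K,T,.019))
E
```

```text
t 9.45 pos [ 0.4909 -0.3191  0.3035] yaw 11.32 tilt 0.25 F [ 0.1  0.  -0.2] grip 0.498 0.0
units [ 2.036 -9.555  0.034] n 9.6
cover ((491.27978515625, -320.7887878417969), (88.96875, 74.15193939208984), 1.761985421180725)
```

Emit:
send_rows:
  steps:
    - {"tx": 0.204,"ty": -0.956,"tz": 0,"turn": 0,"grip": 0.6}
    - {"tx": 0.204,"ty": -0.956,"tz": 0,"turn": 0,"grip": 0.6}
    - {"tx": 0.204,"ty": -0.956,"tz": 0,"turn": 0,"grip": 0.6}
    - {"tx": 0.204,"ty": -0.956,"tz": 0,"turn": 0,"grip": 0.6}
    - {"tx": 0.204,"ty": -0.956,"tz": 0,"turn": 0,"grip": 0.6}
    - {"tx": 0.204,"ty": -0.956,"tz": 0,"turn": 0,"grip": 0.6}
    - {"tx": 0.204,"ty": -0.956,"tz": 0,"turn": 0,"grip": 0.6}
    - {"tx": 0.204,"ty": -0.956,"tz": 0,"turn": 0,"grip": 0.6}
    - {"tx": 0.204,"ty": -0.956,"tz": 0,"turn": 0,"grip": 0.6}
    - {"tx": 0.204,"ty": -0.956,"tz": 0,"turn": 0,"grip": 0.6}
    - {"tx": 0,"ty": 0,"tz": 0,"turn": 0,"grip": 0.6}
    - {"tx": 0,"ty": 0,"tz": 0,"turn": 0,"grip": 0.6}

```text
time: 11.0
position: [0.4968, 0.2668, 0.2994]
tool_rot: [3.125, 0.31, -0.004]
ft_force: [-0.3, 0.1, 0.4]
grip_width: 0.6
grip_force: 0.0
```

```bash
python3 go.py .4982 .2670 .130
```

```text
t 11.0 pos [0.4968 0.2668 0.2994] yaw 11.34 tilt 0.16 F [-0.3  0.1  0.4] grip 0.6 0.0
units [ 3.100e-02 -2.000e-03  2.823e+00] n 2.8
```

Emit:
send_rows:
  steps:
    - {"tx": 0.02,"ty": 0,"tz": 0.7,"turn": 0,"grip": 0.6}
    - {"tx": 0,"ty": 0,"tz": 0.7,"turn": 0,"grip": 0.6}
    - {"tx": 0,"ty": 0,"tz": 0.6,"turn": 0,"grip": 0.6}
    - {"tx": 0,"ty": 0,"tz": 0.4,"turn": 0,"grip": 0.6}
    - {"tx": 0,"ty": 0,"tz": 0.2,"turn": 0,"grip": 0.6}
    - {"tx": 0,"ty": 0,"tz": 0,"turn": 0,"grip": 0.6}
    - {"tx": 0,"ty": 0,"tz": 0,"turn": 0,"grip": 0.6}
    - {"tx": 0,"ty": 0,"tz": 0,"turn": 0,"grip": 0.6}

```text
time: 12.0
position: [0.4991, 0.268, 0.1458]
tool_rot: [-3.126, -0.311, -0.003]
ft_force: [0.1, -0.4, -0.7]
grip_width: 0.602
grip_force: 0.0
```

```bash
python3 go.py .4982 .2670 .130
```

```text
t 12.0 pos [0.4991 0.268  0.1458] yaw 11.36 tilt 0.11 F [ 0.1 -0.4 -0.7] grip 0.602 0.0
units [-0.018  0.014  0.264] n 0.3
```

Emit:
send_rows:
  steps:
    - {"tx": -0.01,"ty": 0.015,"tz": 0.13,"turn": 0,"grip": 0.6}
    - {"tx": 0,"ty": 0,"tz": 0.13,"turn": 0,"grip": 0.6}
    - {"tx": 0,"ty": 0,"tz": 0,"turn": 0,"grip": 0.6}
    - {"tx": 0,"ty": 0,"tz": 0,"turn": 0,"grip": 0}
    - {"tx": 0,"ty": 0,"tz": 0,"turn": 0,"grip": 0}
    - {"tx": 0,"ty": 0,"tz": 0,"turn": 0,"grip": 0}
    - {"tx": 0,"ty": 0,"tz": 0,"turn": 0,"grip": 0}
    - {"tx": 0,"ty": 0,"tz": 0,"turn": 0,"grip": 0}
    - {"tx": 0,"ty": 0,"tz": 0,"turn": 0,"grip": 0}
  newtons: 25

```text
time: 13.12
position: [0.498, 0.267, 0.1293]
tool_rot: [-3.126, -0.311, -0.0]
ft_force: [0.1, 0.3, 0.4]
grip_width: 0.269
grip_force: 25.0
```

```bash
python3 go.py .4982 .2670 .130
```

```text
t 13.12 pos [0.498  0.267  0.1293] yaw 11.38 tilt 0.02 F [0.1 0.3 0.4] grip 0.269 25.0
units [ 0.003  0.    -0.012] n 0.0
```

Emit:
send_rows:
  steps:
    - {"tx": 0,"ty": 0,"tz": -0.2,"turn": 0,"grip": 0}
    - {"tx": 0,"ty": 0,"tz": -0.5,"turn": 0,"grip": 0}
    - {"tx": 0,"ty": 0,"tz": -0.7,"turn": 0,"grip": 0}
    - {"tx": 0,"ty": 0,"tz": -0.7,"turn": 0,"grip": 0}
    - {"tx": 0,"ty": 0,"tz": -0.7,"turn": 0,"grip": 0}
    - {"tx": 0,"ty": 0,"tz": -0.5,"turn": 0,"grip": 0}
    - {"tx": 0,"ty": 0,"tz": 0,"turn": 0,"grip": 0}
    - {"tx": 0,"ty": 0,"tz": 0,"turn": 0,"grip": 0}

```text
time: 14.12
position: [0.4976, 0.2663, 0.3263]
tool_rot: [3.125, 0.311, -0.002]
ft_force: [-0.4, -0.3, -1.2]
grip_width: 0.274
grip_force: 25.0
```

```bash
python3 go.py .4984 .0425 .32
```

```text
t 14.12 pos [0.4976 0.2663 0.3263] yaw 11.36 tilt 0.09 F [-0.4 -0.3 -1.2] grip 0.274 25.0
units [-0.722  3.659  0.11 ] n 3.7
```

Emit:
send_rows:
  steps:
    - {"tx": -0.144,"ty": 0.732,"tz": 0,"turn": 0,"grip": 0}
    - {"tx": -0.144,"ty": 0.732,"tz": 0,"turn": 0,"grip": 0}
    - {"tx": -0.144,"ty": 0.732,"tz": 0,"turn": 0,"grip": 0}
    - {"tx": -0.144,"ty": 0.732,"tz": 0,"turn": 0,"grip": 0}
    - {"tx": -0.144,"ty": 0.732,"tz": 0,"turn": 0,"grip": 0}
    - {"tx": 0,"ty": 0,"tz": 0,"turn": 0,"grip": 0}
    - {"tx": 0,"ty": 0,"tz": 0,"turn": 0,"grip": 0}
    - {"tx": 0,"ty": 0,"tz": 0,"turn": 0,"grip": 0}

```text
time: 15.12
position: [0.4986, 0.0445, 0.3267]
tool_rot: [-3.125, -0.315, 0.001]
ft_force: [-0.1, 0.3, -0.2]
grip_width: 0.277
grip_force: 25.0
```

```bash
python3 go.py .4984 .0425 .284
python3 - <<'E'
from h import *
b,K,T=snap("side"); np.savez("s3.npz",b=b,K=K,T=T)
save("f.png",cv2.resize(b[80:240,210:340],None,fx=4,fy=3.75,interpolation=cv2.INTER_CUBIC) if 0 else cv2.resize(b[90:230,210:340],None,fx=4,fy=4,interpolation=cv2.INTER_CUBIC))
p=ctrl.get_state()["position"]
print("tip expected",proj([p[0],p[1],p[2]-.1243],K,T),"collar",proj([p[0],p[1],p[2]-.0243],K,T),"eyelet",proj([.4984,.0425,.15],K,T),"tip-foot",proj([p[0],p[1],.15],K,T))
E
```

```text
t 15.12 pos [0.4986 0.0445 0.3267] yaw 11.52 tilt 0.05 F [-0.1  0.3 -0.2] grip 0.277 25.0
units [-0.01   0.033  0.711] n 0.7
tip expected [251.57175715 143.47286098] collar [251.93529527 105.65314385] eyelet [250.68098091 162.02644258] tip-foot [251.39507616 161.85339555]
```

View pics/f.png

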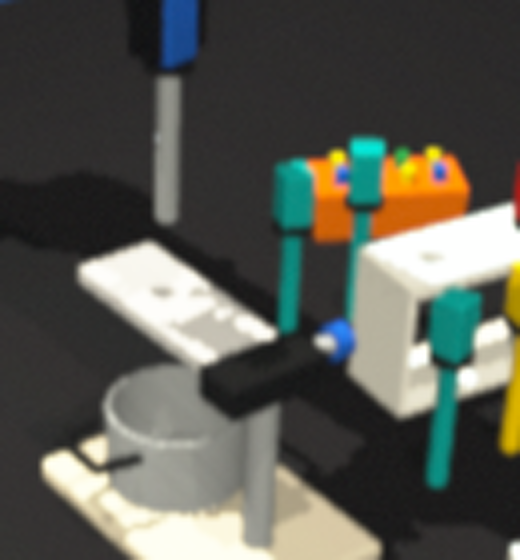

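The probe is upright, with its tip at crop (166,220). The eyelet is at crop (161,291), full (250.3,162.7), within a pixel of the prediction. I align and lower to just above the plate.

Emit:
send_rows:
  steps:
    - {"tx": -0.01,"ty": 0.033,"tz": 0.3,"turn": 0,"grip": 0}
    - {"tx": 0,"ty": 0,"tz": 0.3,"turn": 0,"grip": 0}
    - {"tx": 0,"ty": 0,"tz": 0.15,"turn": 0,"grip": 0}
    - {"tx": 0,"ty": 0,"tz": 0,"turn": 0,"grip": 0}
    - {"tx": 0,"ty": 0,"tz": 0,"turn": 0,"grip": 0}
    - {"tx": 0,"ty": 0,"tz": 0,"turn": 0,"grip": 0}

```text
time: 15.92
position: [0.4991, 0.041, 0.2828]
tool_rot: [3.126, 0.311, 0.002]
ft_force: [0.1, -0.1, -1.1]
grip_width: 0.276
grip_force: 25.0
```

```bash
python3 go.py .4984 .0425 .265
python3 - <<'E'
from h import *
s=np.load("s3.npz");b,K,T=s["b"],s["K"],s["T"]
g=b[158:168,244:257].max(2); print(g); print(plane(250.3,162.7,K,T,.15))
E
```

```text
t 15.93 pos [0.4991 0.041  0.2828] yaw 11.37 tilt 0.06 F [ 0.1 -0.1 -1.1] grip 0.276 25.0
units [-0.007 -0.028  0.296] n 0.3
[[248 248 248 248 248 248 248 248 248 248 250 252 252]
 [248 248 248 248 248 247 248 248 249 250 250 253 253]
 [248 248 248 247 246 245 245 246 248 251 253 254 254]
 [248 249 248 244 235 232 230 233 241 250 253 254 254]
 [250 251 250 240 214 202 198 203 220 241 251 253 253]
 [252 253 253 247 224 202 193 197 216 238 251 253 252]
 [254 254 254 252 247 239 228 229 242 250 253 253 252]
 [254 254 254 253 253 252 249 250 252 253 254 254 253]
 [253 254 254 254 254 253 253 253 253 254 254 254 254]
 [251 253 254 254 254 254 254 254 254 254 254 254 254]]
[0.50058823 0.0398776  0.15      ]
```

The top and side views give (.4984,.0425) and (.5006,.0399). Their mean is about where the tool stands now, so I feel downwards in small steps.

Emit:
send_rows:
  steps:
    - {"tx": 0,"ty": 0,"tz": 0.1,"turn": 0,"grip": 0}
    - {"tx": 0,"ty": 0,"tz": 0.1,"turn": 0,"grip": 0}
    - {"tx": 0,"ty": 0,"tz": 0.05,"turn": 0,"grip": 0}
    - {"tx": 0,"ty": 0,"tz": 0,"turn": 0,"grip": 0}
    - {"tx": 0,"ty": 0,"tz": 0,"turn": 0,"grip": 0}

```text
time: 16.55
position: [0.4993, 0.0426, 0.2675]
tool_rot: [-3.124, -0.313, -0.003]
ft_force: [1.3, 4.0, 1.8]
grip_width: 0.272
grip_force: 25.0
```

```bash
python3 go.py .4992 .0415 .255
```

```text
t 16.55 pos [0.4993 0.0426 0.2675] yaw 11.44 tilt 0.17 F [1.3 4.  1.8] grip 0.272 25.0
units [-0.006  0.018  0.208] n 0.2
```

The tip is in the eyelet (about 7 mm deep) with a 4 N push towards +y. I yield to it and go on down.

Emit:
send_rows:
  steps:
    - {"tx": 0.01,"ty": -0.03,"tz": 0,"turn": 0,"grip": 0}
    - {"tx": 0,"ty": 0,"tz": 0,"turn": 0,"grip": 0}
    - {"tx": 0,"ty": 0,"tz": 0.15,"turn": 0,"grip": 0}
    - {"tx": 0,"ty": 0,"tz": 0.15,"turn": 0,"grip": 0}
    - {"tx": 0,"ty": 0,"tz": 0,"turn": 0,"grip": 0}
    - {"tx": 0,"ty": 0,"tz": 0,"turn": 0,"grip": 0}

```text
time: 17.3
position: [0.4985, 0.0429, 0.2482]
tool_rot: [-3.125, -0.311, 0.002]
ft_force: [1.4, 3.7, -3.7]
grip_width: 0.273
grip_force: 25.0
```

```bash
python3 go.py .4992 .0435 .1745
```

```text
t 17.3 pos [0.4985 0.0429 0.2482] yaw 11.38 tilt 0.09 F [ 1.4  3.7 -3.7] grip 0.273 25.0
units [ 0.015 -0.007  1.228] n 1.2
```

Emit:
send_rows:
  steps:
    - {"tx": 0.01,"ty": -0.03,"tz": 0,"turn": 0,"grip": 0}
    - {"tx": 0,"ty": 0,"tz": 0.2,"turn": 0,"grip": 0}
    - {"tx": 0,"ty": 0,"tz": 0.2,"turn": 0,"grip": 0}
    - {"tx": 0,"ty": 0,"tz": 0,"turn": 0,"grip": 0}
    - {"tx": 0,"ty": 0,"tz": 0,"turn": 0,"grip": 0}

```text
time: 17.92
position: [0.499, 0.0444, 0.225]
tool_rot: [3.126, 0.311, -0.001]
ft_force: [-0.1, -1.0, -1.6]
grip_width: 0.274
grip_force: 25.0
```

```bash
python3 go.py .4992 .0435 .1745
```

```text
t 17.93 pos [0.499  0.0444 0.225 ] yaw 11.36 tilt 0.05 F [-0.1 -1.  -1.6] grip 0.274 25.0
units [0.001 0.014 0.842] n 0.8
```

Nearly force-free. I continue down to about z = 0.178.

Emit:
send_rows:
  steps:
    - {"tx": 0,"ty": 0.005,"tz": 0.25,"turn": 0,"grip": 0}
    - {"tx": 0,"ty": 0,"tz": 0.25,"turn": 0,"grip": 0}
    - {"tx": 0,"ty": 0,"tz": 0.22,"turn": 0,"grip": 0}
    - {"tx": 0,"ty": 0,"tz": 0,"turn": 0,"grip": 0}
    - {"tx": 0,"ty": 0,"tz": 0,"turn": 0,"grip": 0}
    - {"tx": 0,"ty": 0,"tz": 0,"turn": 0,"grip": 0}

```text
time: 18.68
position: [0.4992, 0.0444, 0.1822]
tool_rot: [3.126, 0.311, -0.0]
ft_force: [-1.8, -0.4, -1.4]
grip_width: 0.273
grip_force: 25.0
```

```bash
python3 go.py .4990 .044 .1743
```

```text
t 18.68 pos [0.4992 0.0444 0.1822] yaw 11.37 tilt 0.02 F [-1.8 -0.4 -1.4] grip 0.273 25.0
units [-0.004  0.005  0.131] n 0.1
```

Emit:
send_rows:
  steps:
    - {"tx": 0,"ty": 0,"tz": 0.06,"turn": 0,"grip": 0}
    - {"tx": 0,"ty": 0,"tz": 0.05,"turn": 0,"grip": 0}
    - {"tx": 0,"ty": 0,"tz": 0.02,"turn": 0,"grip": 0}
    - {"tx": 0,"ty": 0,"tz": 0,"turn": 0,"grip": 0}
    - {"tx": 0,"ty": 0,"tz": 0,"turn": 0,"grip": 0}

```text
time: 19.3
position: [0.4991, 0.0443, 0.1742]
tool_rot: [3.126, 0.311, -0.001]
ft_force: [-3.3, -0.4, 1.9]
grip_width: 0.274
grip_force: 25.0
```

The collar is in contact at the expected height. I release, rise and look.

Emit:
send_rows:
  steps:
    - {"tx": 0,"ty": 0,"tz": 0,"turn": 0,"grip": 0.6}
    - {"tx": 0,"ty": 0,"tz": 0,"turn": 0,"grip": 0.6}
    - {"tx": 0,"ty": 0,"tz": 0,"turn": 0,"grip": 0.6}
    - {"tx": 0,"ty": 0,"tz": 0,"turn": 0,"grip": 0.6}
    - {"tx": 0,"ty": 0,"tz": -0.3,"turn": 0,"grip": 0.6}
    - {"tx": 0,"ty": 0,"tz": -0.7,"turn": 0,"grip": 0.6}
    - {"tx": 0,"ty": 0,"tz": -1,"turn": 0,"grip": 0.6}
    - {"tx": 0,"ty": 0,"tz": -1,"turn": 0,"grip": 0.6}
    - {"tx": 0,"ty": 0,"tz": 0,"turn": 0,"grip": 0.6}
    - {"tx": 0,"ty": 0,"tz": 0,"turn": 0,"grip": 0.6}

```text
time: 20.55
position: [0.4992, 0.0444, 0.3547]
tool_rot: [3.126, 0.311, 0.001]
ft_force: [0.2, 0.1, -0.2]
grip_width: 0.598
grip_force: 0.0
```

Run:
```python
from h import *
b,K,T=snap("side"); save("g.png",cv2.resize(b[90:310,70:370],None,fx=2.6,fy=2.6,interpolation=cv2.INTER_CUBIC))
s=ctrl.get_state();print(s["position"],s["grip_width"],s["ft_force"].round(1))
print("collar",proj([.499,.0443,.15],K,T),"top",proj([.499,.0443,.198],K,T))
```

```text
[0.49882543 0.04427135 0.35364877] 0.6006548749756325 [-0.7 -0.  -0.7]
collar [251.40819199 161.92734635] top [251.56972772 145.15683846]
```

View pics/g.png

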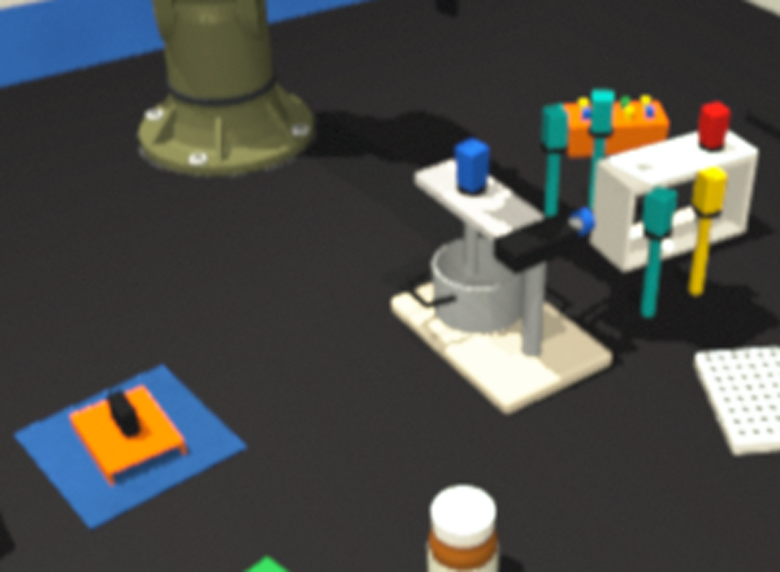

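The picture shows the blue probe upright with its collar flat on the plate at crop (472,188). The cover is upright in the middle of the mat at (125,430), and the red probe is still in the rack at (713,125). I hand in the job.

```bash
python3 -c "
from bench import ctrl
print(ctrl.close_job())"
```

```text
the job is handed in; nothing more can be done
None
```

I handed the job in after about 21 s of robot time: the last picture shows the dust cover upright in the middle of the mat, the blue probe hanging upright in the eyelet with its collar on the plate, and the red probe still in the rack; the hand-in returned no verdict.

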